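# Lock a neck heel in the sanding jig with the deep T-key

### The job

Slide the wooden heel block along the channel of the sanding jig until it is fully home against the end stop. Then take the T-key from its stand, lower it down the deep shaft of the metal tower onto the square stem and turn it clockwise until the steel keeper finger lies square across behind the heel; work the keeper with the key only, never by hand. Leave the key standing on the stem in the shaft, and leave the glue bottle, the tape and the cork sanding block where they are.

Things in the scene. Friction and masses are not known exactly. Their poses are not given: they have to be found in the camera images.
- jig: Fixed sanding jig: wooden board 15 mm thick, 270 mm along y, from x = -60 to +140 mm. Origin on the bench, under the centre line of the channel, which runs along the jig's y axis on the board's top, between two dark rails 63 mm apart and 12 mm thick, tops 25 mm above the bench, from y = -90 to +110 mm. On the +x side, which faces the robot, is the aluminium tower, axis at x = +100, y = -30 mm
- heel_home (a point): Where heel_center is when the heel is fully home: on the channel's centre line at y = +40 mm in the jig, 30 mm above the bench. Axes as the jig's. The end stop is a dark wooden block across the channel's +y end, its face 60 mm farther along +y (y = +100 mm in the jig), its top 50 mm above the bench
- shaft_mouth (a point): Centre of the mouth of the square shaft, at the top of the aluminium tower, 130 mm above the bench. Tower 62 x 62 mm outside, shaft 46 x 46 mm inside, walls 8 mm, sides along the jig's axes. Its -x and -y sides are open below 46 mm, where the keeper finger comes out
- stem (a point): Top of the square part of the recessed steel stem, on the shaft's axis, 62 mm above the bench (68 mm below the mouth). The square is 16 x 16 mm, on a round shoulder 40 mm above the bench; a cone 8 mm high on top leads the key on. Stem and keeper finger are one piece: this frame turns with it, x along the finger, the square's sides parallel to x and y
- keeper (a joint): Angle of stem and keeper (rad), growing clockwise from above, light friction (0.12 N m), stays where left. 0 = swung back; hard stop at 1.40 = finger square across the channel, along the jig's -x, its edge 3 to 4 mm behind a heel that is home. Finger 13 mm wide, 28 to 38 mm above the bench, 90 mm long from the axis; a heel not home blocks it
- keeper_tip (a point): Free end of the keeper finger, on its centre line, 33 mm above the bench
- heel_center (a point): Centre of the loose wooden heel block, 60 (x) x 120 (y) x 30 mm high, about 0.16 kg, lying lengthwise in the jig's channel, its top 45 mm above the bench. It starts 50 to 75 mm short of home; its -y end face can be pushed above the rails
- key_grip (a point): Centre of the T-key's wooden crossbar, 100 mm long (x), 22 mm wide (y), 28 mm high; 145 mm above the bench at the start, the key (about 0.32 kg) standing upright in its stand. Below it a 16 mm round rod, then a square socket, 27 mm outside, its opening 19 x 19 mm and 34 mm deep, sides parallel to this x and y. On the 16 mm stem it has about 0.2 rad of play each way
- key_foot (a point): Centre of the lower end of the T-key, 137 mm below the handle's centre; z points up along the key. Fully on the stem, the foot rests on the shoulder 40 mm above the bench (handle's centre at 177 mm)
- stand: Fixed dark wooden stand for the key, 80 x 80 mm, 74 mm high, with a square well 34 x 34 mm, floor 8 mm above the bench; origin under its centre
- tape: roll of green tape lying flat, 96 mm across, 25 mm high; origin under its centre; to be left alone
- glue: white glue bottle, 48 mm across, 110 mm tall; origin under its centre; to be left alone
- sandblock: cork sanding block, 55 x 110 x 29 mm; origin under its centre; to be left alone
Things that resemble listed ones, but are neither listed nor needed, are in the scene too. What is shaped like the part that bears heel_center but blue is not meant.

How it is judged:
By the outcome, as a careful person would: the job done as asked, in the order asked, and still so for the second after the job is handed in, with the robot touching nothing.
It also fails if it takes over 58 s, if anything falls off the work surface, if the arm or the gripper's body presses on something with over 40 N, if the wrist force passes 120 N, or if a joint passes its speed limit or range.

### The arm

A 6-joint arm with a two-finger parallel gripper is mounted at the origin on the work surface. World frame = base frame: x ahead of the robot, y to its left, z up, the work surface at z = 0. Lengths are in mm, angles in rad, forces in N, time in s.
With the tool pointing down it reaches from about 350 to 875 mm from the base axis. Payload 4.2 kg.
Tool frame: the origin (TCP) lies on the mounting face of the last link; the fingertips stand 173 mm ahead of it and the grasp point (between the pads) lies 155 mm ahead of it; z points along the fingers, y is the direction in which the jaws open and shut (so a half turn about z gives the same grasp; the last joint's range is limited). The gripper opens to 85 mm and grips with 20 to 120 N. Pads are 22 mm wide; open, the fingers measure 114 mm over their backs; the gripper's body (76 mm by 85 mm) begins 54 mm behind the grasp point. The pads swing forward as they close: fully open they stand 13 mm farther back than shut.
Start: joints at [1.416, 0.385, 0.008, 0, -1.194, -0.259], TCP at [251.274, 572.242, 404.712] pointing down, gripper open.
Joint ranges: [-3.14, 3.14], [-1.21, 2.06], [-1.07, 1.41], [-3.16, 2.05], [-2.99, -0.16], [-3.1, 3.1]. Speed limits (rad/s): [2.79, 2.79, 3.14, 3.14, 3.14, 3.14].

### API

Orientations are given as a unit quaternion [x, y, z, w].
In Python, from bench import arm gives the robot as it stands. The module is installed in compiled form; this text tells all that it offers.
- The arm moves only by the tool play_rows, never from a script. Its argument "moves" is a list of rows, each a list of 3 entries, a list of its own where there are three numbers: the shift along the world's x, y, z in units of 30 cm (1.0 is 30 cm), then the turn about the world's z in units of 30 degrees (1.0 is 30 degrees), then the gripper's target within -1 to 1 (shut at 1, half-way at 0, fully open at -1). In form: [[[x, y, z], turn, jaw], ...]. A call has 1 to 12 rows; each row is the pose to reach, as a shift and turn from the pose measured when the call began; what a row does not reach only later rows make up. A row lasts 1/8 s, in which the tool goes at most 62.5 mm and 10.7 degrees, less where a joint would pass 70% of its speed; a pose out of reach is approached as far as the arm can. A call with a number of a shift or a turn outside -1 to 1 is refused whole. A call with a gripper value outside its range is refused whole. The fingers move at their own pace and stop on an object; the grip force is fixed at half the most. Time passes only in rows, so rows that repeat a pose let the fingers close. It gives the time, the measured TCP pose, the force and the opening at its end, in the units of the state.
- arm.read_state(): the state, without advancing time (a new reading comes with each control period).
- arm.get_image(name): name is "side" or "top" or "wrist"; returns a dict with "pixels" (420x560x3 uint8, red, green, blue), "vfov" (degrees; the focal length in pixels is half the picture's height over the tangent of half this angle, whatever the lens; pixels are square), "cx", "cy" (the principal point, pixels), "xyz" and "rotation" of the camera in the world. Camera axes: x right, y up, looking along -z (the intrinsics and any distortion apply to the point x, -y, -z); pixel columns grow to the right and rows downward; lengths in mm; the calibration is good to about 2 mm. A picture is of the moment at which its call begins. There is no depth.
- arm.job_done(): hands the job in, once; it reports no verdict.
Trained networks look in a picture, given as the dict that the camera call returned (one of the last four; its "shot" number tells which), for a name from the list of things; names that differ only in an ending like _2 or _b are one class to them, and where a whole thing is asked for, a point or a joint stands for the part that bears it (a point fixed in the world has none). Each returns a list of dicts, best first, with "conf" (0 to 1); they miss things now and then, are a little off and sometimes report something else, mostly with a low value. They report only what shows in the picture. A call takes as long as a camera call. They do not tell look-alikes from the thing itself.
- arm.look_for(name, picture): "centre" ([x, y, z] in mm, in world coordinates, good to about 4 mm: the middle of the surface that is visible of it).
The state is a dict: "clock": time; "joints": joint angles; "joint_vel": joint speeds; "joint_efforts": joint torques, N m; "position": TCP position; "ee_rot": TCP orientation; "contact_force": force on the tool from outside, world axes, zero at the start; "wrist_torque": the same for the moment, N m; "gripper_width": finger opening in mm.
Only numpy, scipy, OpenCV 4.12 (cv2) and the standard library are available. Lean on these libraries where they do the work, as an engineer would, in place of code of your own. Each camera call takes 0.05 s, during which the arm holds its last target.

## Working session

There is one attempt and no reset: what is moved stays moved. The work goes in short steps, Python scripts to look and compute and a tool call to move; the robot and the scene stay as the last step left them, time stands still between calls to the robot, and variables do not carry over. Pictures are saved under pics/ and viewed, and the job is handed in when it is done.

Besides the shell and the picture viewer there is one more tool, called after ">>>" as a command line: name --argument value ..., lists and objects as JSON in quotes. play_rows: Moves the arm, as the interface text tells. Shifts and turns lie within -1 to 1; 1 stands for 30 cm of shift or 30 degrees of turn. Its arguments: {"type":"object","properties":{"moves":{"type":"array"}},"required":["moves"]}

```bash
ls; mkdir -p pics
python3 - <<'E'
from bench import arm
import cv2
s=arm.read_state(); print({k:(v if not hasattr(v,'tolist') else v.tolist()) for k,v in s.items()})
for n in ['side','top','wrist']:
    p=arm.get_image(n); cv2.imwrite(f'pics/a_{n}.png',p['pixels'][:,:,::-1])
    print(n,{k:v for k,v in p.items() if k!='pixels'})
    for t in ['jig','heel_center','key_grip','stand','keeper','shaft_mouth','keeper_tip','key_foot','tape','glue','sandblock']:
        try: r=arm.look_for(t,p)
        except Exception as e: r=e
        if isinstance(r,list): r=[([round(float(c)) for c in d['centre']],round(d['conf'],2)) for d in r[:3]]
        print(t,r)
E
```

```text
pics
{'clock': 0.0, 'joints': [1.4156145003181053, 0.3855750193517041, 0.006603731357083809, -0.0005456554018497663, -1.1939925186213585, -0.2586287004762885], 'joint_vel': [5.342601340567419e-05, 0.0007227714773088633, -0.0008333771010755961, 0.0002540700709565784, -0.0011325477030135474, 0.002612565275391149], 'joint_efforts': [0.00036988514693803154, -39.229291677474976, 18.84068191051483, 4.186342656612396, -0.004611424956237897, -5.589690204033104e-06], 'position': [251.1752447865122, 572.076997439901, 403.5944411878506], 'ee_rot': [0.9786500683279842, -0.20553054509696883, -0.00019720976854099793, 0.0010954004208790485], 'contact_force': [0.4775192782601205, 0.06818565231807865, -0.22374145620920283], 'wrist_torque': [-0.02137556525724956, -0.02338257709781728, -0.031654401331605894], 'gripper_width': 85.55876241648077}
side {'vfov': 48.35011342682702, 'cx': 274.7590626059142, 'cy': 206.33343644037484, 'xyz': array([ 442.76957941, -700.24963902,  957.09522716]), 'rotation': array([ 0.35015662, -0.01699186, -0.02706288,  0.93614594]), 'shot': 1}
jig [([542, -130, 14], 0.7), ([35
[... 679 characters left out ...]
, ([596, -86, 47], 0.72), ([531, -339, 29], 0.56)]
key_grip [([473, 261, 160], 0.76)]
stand [([464, 241, 74], 0.73)]
keeper [([508, -32, 40], 0.66)]
shaft_mouth [([541, -91, 17], 0.58)]
keeper_tip [([503, -37, 33], 0.73)]
key_foot [([474, 259, 160], 0.63)]
tape [([475, 404, 28], 0.6)]
glue [([667, 172, 75], 0.54)]
sandblock [([349, 142, 30], 0.62)]
wrist {'vfov': 66.59823737639381, 'cx': 281.1277714347792, 'cy': 211.16481533290596, 'xyz': array([319.9867624 , 543.11192952, 374.75714976]), 'rotation': array([ 0.08036016, -0.12206887,  0.82816373, -0.54109728]), 'shot': 3}
jig []
heel_center []
key_grip []
stand []
keeper []
shaft_mouth []
keeper_tip []
key_foot []
tape []
glue []
sandblock []
```

View pics/a_side.png

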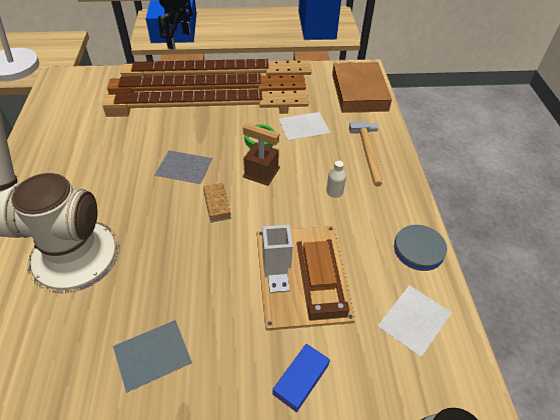

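View pics/a_top.png

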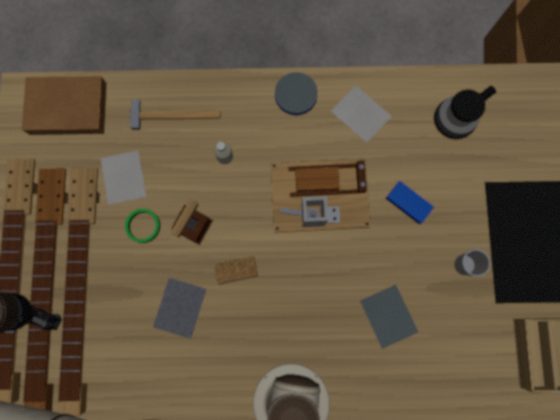

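View pics/a_wrist.png

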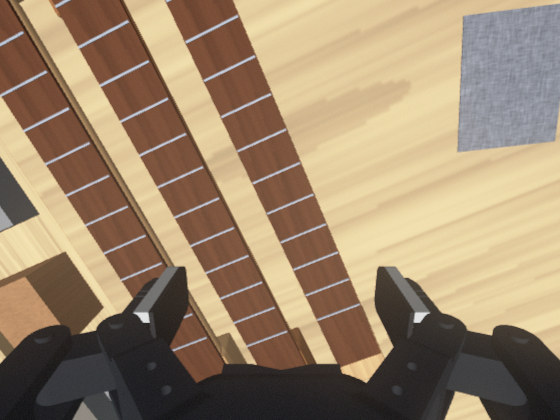

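```bash
cat > h.py <<'E'
import numpy as np, cv2
from scipy.spatial.transform import Rotation as R
def cam(p):
    f=210/np.tan(np.radians(p['vfov']/2))
    K=np.array([[f,0,p['cx']],[0,f,p['cy']],[0,0,1.]])
    M=np.diag([1,-1,-1.])@R.from_quat(p['rotation']).as_matrix().T
    return K,M,np.array(p['xyz'])
def proj(p,X):
    K,M,t=cam(p); q=(np.atleast_2d(X)-t)@M.T@K.T
    return q[:,:2]/q[:,2:]
def ray(p,uv,z):
    K,M,t=cam(p); d=np.linalg.inv(K)@np.array([uv[0],uv[1],1.]); d=M.T@d
    return t+d*(z-t[2])/d[2]
def crop(p,c,w,h,s,fn,pts=None):
    x0,y0=int(c[0]-w/2),int(c[1]-h/2); x0=max(x0,0);y0=max(y0,0)
    im=p['pixels'][y0:y0+h,x0:x0+w,::-1]
    im=cv2.resize(im,None,fx=s,fy=s,interpolation=cv2.INTER_CUBIC)
    if pts is not None:
        for u in pts: cv2.circle(im,(int((u[0]-x0+.5)*s),int((u[1]-y0+.5)*s)),2,(255,0,255),-1)
    cv2.imwrite(fn,im); print(fn,'origin',x0,y0,'scale',s)
E
python3 - <<'E'
from bench import arm
from h import *
import pickle
P={n:arm.get_image(n) for n in ['side','top']}
pickle.dump(P,open('P0.pkl','wb'))
crop(P['side'],(305,276),120,110,6,'pics/b_side.png')
crop(P['top'],(320,197),120,90,6,'pics/b_top.png')
E
```

```text
pics/b_side.png origin 245 221 scale 6
pics/b_top.png origin 260 152 scale 6
```

View pics/b_side.png

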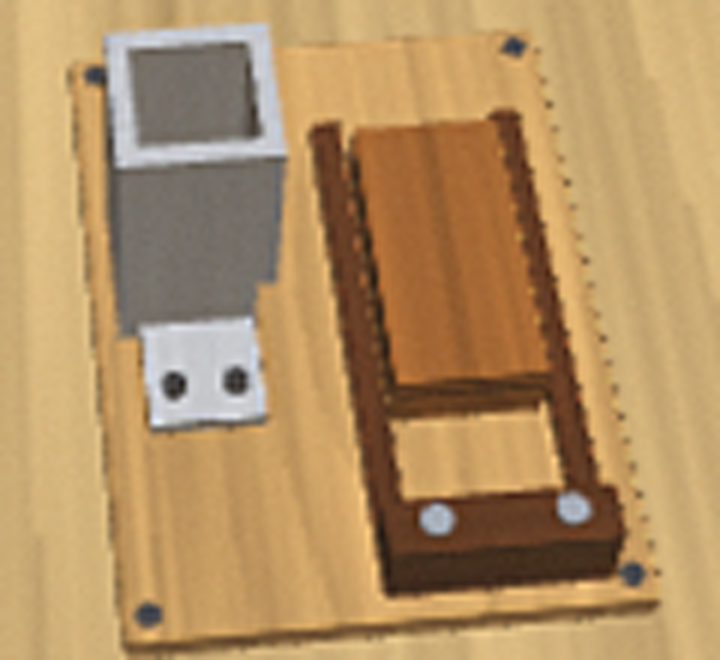

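View pics/b_top.png

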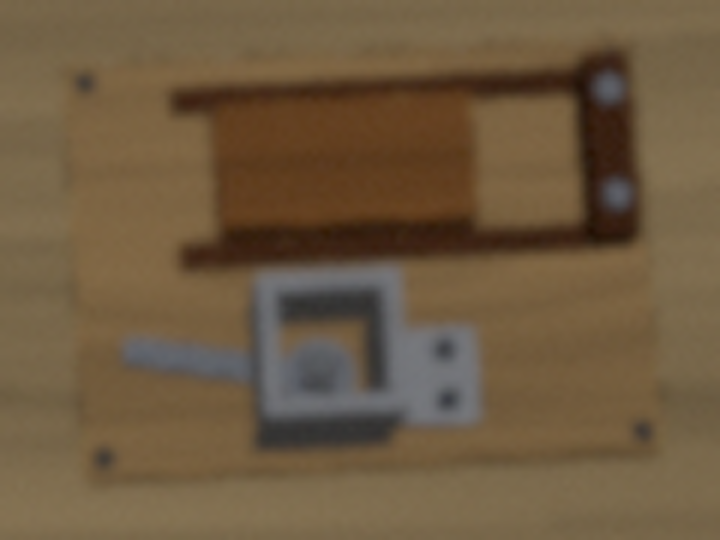

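```bash
cat > fit.py <<'E'
from h import *
import pickle
from scipy.optimize import least_squares
P=pickle.load(open('P0.pkl','rb'))
T=[((70,68),(-60,-135,15)),((658,455),(140,135,15)),((92,484),(140,-135,15)),
((255,268),(69,-61,130)),((402,268),(69,1,130)),((405,412),(131,1,130)),((258,418),(131,-61,130)),
((172,100),(-37.5,-90,25)),((182,258),(37.5,-90,25))]
S=[((125,648),(140,135,15)),((657,603),(-60,135,15)),((70,65),(140,-135,15)),((525,32),(-60,-135,15)),
((105,37),(131,-61,130)),((268,25),(69,-61,130)),((285,155),(69,1,130)),((115,165),(131,1,130))]
def res(v,full=False,g=None):
    out=[]
    for L,n,o in ((T,'top',(260,152)),(S,'side',(245,221))):
        uv=np.array([l[0] for l in L])/6-.5+np.array(o)
        X=np.array([l[1] for l in L],float)
        c,s=np.cos(v[2]),np.sin(v[2])
        W=np.c_[X[:,0]*c-X[:,1]*s+v[0],X[:,0]*s+X[:,1]*c+v[1],X[:,2]]
        k=0 if n=='top' else 1
        out.append(proj(P[n],W)-uv+ (v[3+2*k:5+2*k] if len(v)>3 else 0))
    r=np.vstack(out)
    return r if full else r.ravel()
for v0 in ([600,-90,np.pi],):
    s=least_squares(res,v0,loss='soft_l1'); print(s.x,np.degrees(s.x[2])); print(res(s.x,True).round(1).tolist())
E
python3 fit.py
```

```text
[597.54679765 -95.83265346   3.17633603] 181.99064866272087
[[-0.1, -0.6], [2.4, -0.3], [-0.3, -0.3], [-0.5, 1.3], [-1.1, 0.1], [0.1, -0.2], [0.4, -0.0], [-0.8, 0.1], [-1.1, -0.3], [-0.6, 1.1], [1.3, 1.0], [-0.2, 0.4], [1.3, 0.6], [-0.6, -0.7], [-0.6, -0.6], [-0.1, -0.2], [-0.1, 0.2]]
```

>>> play_rows --moves '[[[0.3,-0.4,0],0.43,1],[[0.6,-0.95,0],0.857,1],[[0.6,-0.95,0],0.857,1],[[0.6,-0.95,0],0.857,1],[[0.6,-0.95,0],0.857,1],[[0.6,-0.95,0],0.857,1],[[0.6,-0.95,0],0.857,1]]'

```text
clock: 2.78
position: [432.0, 285.7, 404.9]
ee_rot: [1.0, 0.016, 0.0, -0.0]
contact_force: [0.6, -0.1, -0.5]
gripper_width: -0.0
```

Run:
```python
from bench import arm
from h import *
s=arm.read_state(); print(s['clock'],s['position'],s['ee_rot'],s['joints'],s['gripper_width'])
p=arm.get_image('wrist'); cv2.imwrite('pics/c_wrist.png',p['pixels'][:,:,::-1])
print(p['xyz'],R.from_quat(p['rotation']).as_matrix())
for t in ['key_grip','stand','key_foot']: print(t,arm.look_for(t,p)[:2])
import pickle; pickle.dump(p,open('Pc.pkl','wb'))
```

```text
2.775 [431.95064557 285.72669335 404.94054839] [ 9.99873919e-01  1.58780629e-02  1.33910821e-04 -1.22234858e-04] [ 8.98088010e-01  2.02120425e-01 -2.51304176e-01  5.72428037e-05
 -1.11701277e+00  7.04440694e-01] -0.04405907497515451
[506.84461788 288.54828179 375.02523612] [[ 3.23723954e-02  9.56750924e-01  2.89101535e-01]
 [-9.99475726e-01  3.08298039e-02  9.88918994e-03]
 [ 5.48547971e-04 -2.89270103e-01  9.57247359e-01]]
key_grip [{'centre': [479.7, 267.0, 156.6], 'conf': 0.92}]
stand [{'centre': [481.1, 278.1, 76.2], 'conf': 0.77}]
key_foot [{'centre': [481.2, 263.1, 157.9], 'conf': 0.65}, {'centre': [510.4, 16.4, 34.8], 'conf': 0.38}]
```

View pics/c_wrist.png

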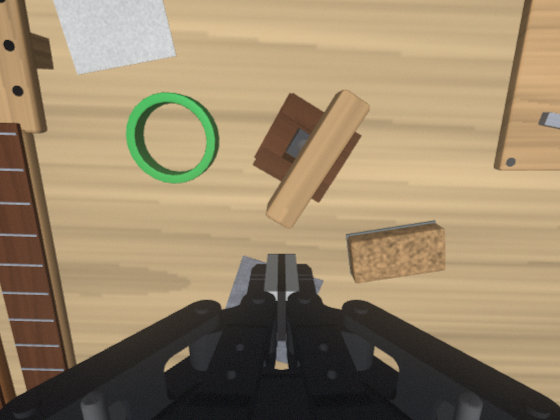

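Run:
```python
from h import *
import pickle
p=pickle.load(open('Pc.pkl','rb'))
crop(p,(310,155),140,150,5,'pics/c_crop.png')
```

```text
pics/c_crop.png origin 240 80 scale 5
```

View pics/c_crop.png

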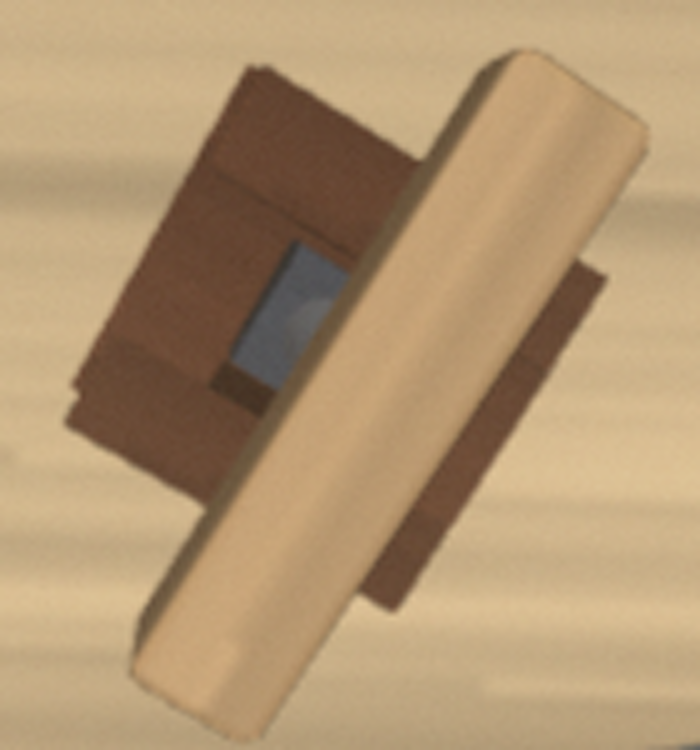

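Run:
```python
from h import *
import pickle
p=pickle.load(open('Pc.pkl','rb'))
c=np.array([ray(p,np.array(u)/5-.5+[240,80],157) for u in [(525,50),(648,135),(258,742),(133,672)]])
print(c.round(1),c.mean(0)); a=(c[0]+c[1]-c[2]-c[3])/2; print(np.linalg.norm(a),np.degrees(np.arctan2(a[1],a[0])))
print(np.linalg.norm(c[0]-c[1]))
```

```text
[[523.5 248.5 157. ]
 [513.7 231.6 157. ]
 [428.6 278.7 157. ]
 [438.6 297.  157. ]] [476.09030862 263.91541397 157.        ]
97.50538394217999 -29.354426081107633
19.502101104623584
```

>>> play_rows --moves '[[[0.15,-0.22,0],0,1],[[0.54,-0.8,0],0,1],[[0.54,-0.8,0],0,1],[[0.54,-0.8,0],0,1],[[0.54,-0.8,0],0,1],[[0.54,-0.8,0],0,1],[[0.54,-0.8,0],0,1]]'

```text
clock: 3.85
position: [592.8, 49.1, 404.4]
ee_rot: [1.0, 0.019, -0.0, -0.0]
contact_force: [-0.4, 0.2, -0.3]
gripper_width: -0.1
```

Run:
```python
from bench import arm
from h import *
s=arm.read_state(); print(s['clock'],s['position'],s['ee_rot'],s['joints'],s['contact_force'])
p=arm.get_image('wrist'); cv2.imwrite('pics/d_wrist.png',p['pixels'][:,:,::-1])
import pickle; pickle.dump(p,open('Pd.pkl','wb'))
```

```text
3.85 [592.79682518  49.08682523 404.36342583] [ 9.99826901e-01  1.86026326e-02 -3.12177640e-04 -1.12633545e-04] [ 3.54517554e-01  3.33876777e-01 -6.95200784e-02 -4.54906385e-04
 -1.16791471e+00  1.25366465e+00] [-0.3986728   0.15488693 -0.29240769]
```

View pics/d_wrist.png

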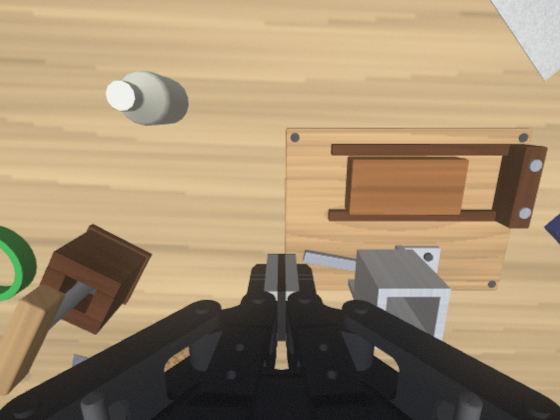

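Run:
```python
from h import *
import pickle
p=pickle.load(open('Pd.pkl','rb'))
v=[597.5,-95.8,3.1763]
X=np.array([(-60,-135,15),(-60,135,15),(140,135,15),(-43.5,-90,25),(43.5,-90,25),(31.5,-90,25),(-31.5,100,50),(69,-61,130),(69,1,130),(131,1,130)],float)
c,s=np.cos(v[2]),np.sin(v[2])
W=np.c_[X[:,0]*c-X[:,1]*s+v[0],X[:,0]*s+X[:,1]*c+v[1],X[:,2]]
crop(p,(418,225),266,200,3,'pics/d_crop.png',proj(p,W))
```

```text
pics/d_crop.png origin 285 125 scale 3
```

View pics/d_crop.png

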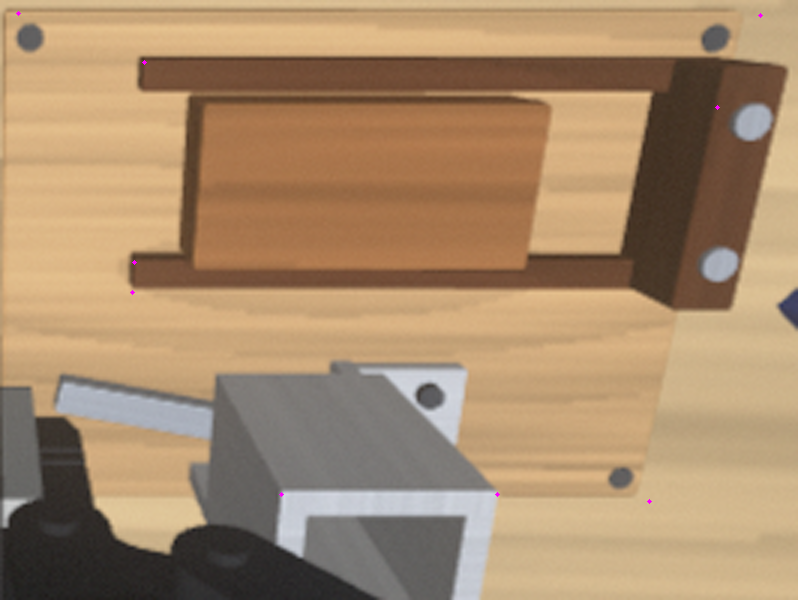

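Run:
```python
from h import *
import pickle
p=pickle.load(open('Pd.pkl','rb'))
for u,z in [((203,103),45),((193,268),45),((550,105),45),((526,268),45),((727,64),50),((676,306),50),((283,490),130),((497,490),130),((62,376),38),((55,410),38)]:
    w=ray(p,np.array(u)/3-.5+[285,125],z); c,s=np.cos(3.1763),np.sin(3.1763); d=w[:2]-[598.5,-95.8]
    print(u,w.round(1),'jig',(d[0]*c+d[1]*s).round(1),(-d[0]*s+d[1]*c).round(1))
```

```text
(203, 103) [626.7 -22.4  45. ] jig -30.7 -72.4
(193, 268) [567.6 -24.8  45. ] jig 28.4 -72.0
(550, 105) [ 630.5 -141.1   45. ] jig -30.4 46.4
(526, 268) [ 572.1 -144.6   45. ] jig 28.0 47.8
(727, 64) [ 646.8 -194.3   50. ] jig -44.8 100.1
(676, 306) [ 561.4 -198.2   50. ] jig 40.6 101.1
(283, 490) [527.8 -37.4 130. ] jig 68.6 -60.9
(497, 490) [530.1 -98.8 130. ] jig 68.4 0.6
(62, 376) [520.7  19.1  38. ] jig 73.8 -117.5
(55, 410) [506.4  20.9  38. ] jig 87.9 -119.9
```

>>> play_rows --moves '[[[0,0,-0.1],0,1],[[0,0,-0.3],0,1],[[0,0,-0.5],0,1],[[0,0,-0.66],0,1],[[0,0,-0.66],0,1],[[0.005,-0.08,-0.66],0,1],[[0.005,-0.14,-0.66],0,1],[[0.01,-0.18,-0.66],0,1],[[0.01,-0.22,-0.66],0,1],[[0.01,-0.26,-0.66],0,1],[[0.01,-0.26,-0.66],0,1]]'

```text
clock: 5.28
position: [595.9, -29.3, 207.2]
ee_rot: [1.0, 0.019, 0.001, -0.0]
contact_force: [-1.0, 0.3, 0.3]
gripper_width: 0.3
```

Run:
```python
from bench import arm
from h import *
s=arm.read_state(); print(s['clock'],s['position'],s['contact_force'])
p=arm.get_image('wrist'); cv2.imwrite('pics/e_wrist.png',p['pixels'][:,:,::-1])
p=arm.get_image('side'); crop(p,(305,260),160,120,5,'pics/e_side.png')
```

```text
5.275 [595.90362713 -29.27624422 207.18140229] [-0.9602952   0.26493617  0.27983664]
pics/e_side.png origin 225 200 scale 5
```

View pics/e_wrist.png

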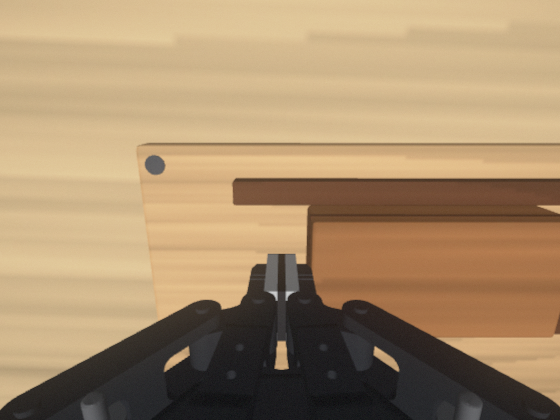

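View pics/e_side.png

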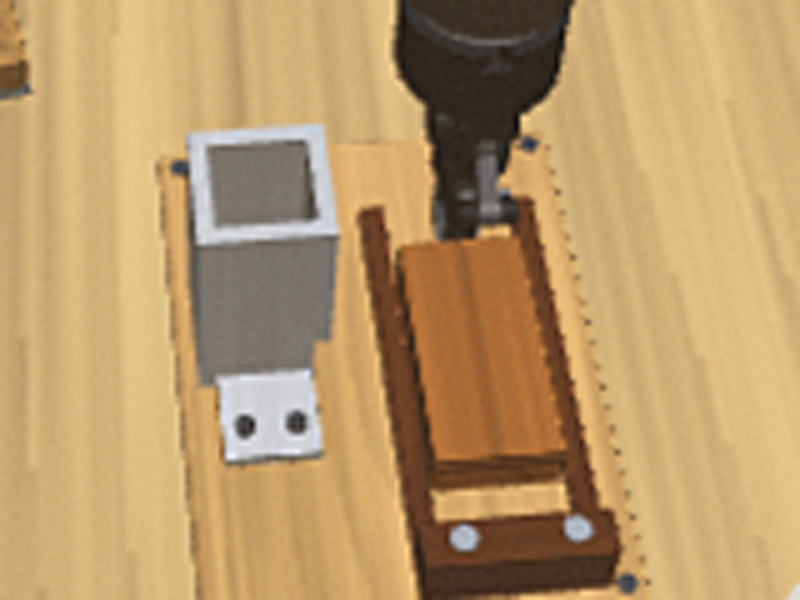

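>>> play_rows --moves '[[[0,-0.03,0],0,1],[[0.002,-0.06,0],0,1],[[0.003,-0.085,0],0,1],[[0.003,-0.095,0],0,1],[[0.003,-0.095,0],0,1]]'

```text
clock: 6.0
position: [595.9, -58.0, 205.9]
ee_rot: [1.0, 0.018, -0.001, 0.0]
contact_force: [-0.2, 0.5, 0.3]
gripper_width: 0.2
```

Run:
```python
from bench import arm
from h import *
s=arm.read_state(); print(s['clock'],s['position'],s['contact_force'])
p=arm.get_image('side'); crop(p,(305,260),160,120,5,'pics/f_side.png')
p=arm.get_image('top'); crop(p,(320,197),120,90,6,'pics/f_top.png')
```

```text
6.0 [595.90105358 -57.99561469 205.90374174] [-0.1856112   0.48489188  0.29042317]
pics/f_side.png origin 225 200 scale 5
pics/f_top.png origin 260 152 scale 6
```

View pics/f_side.png

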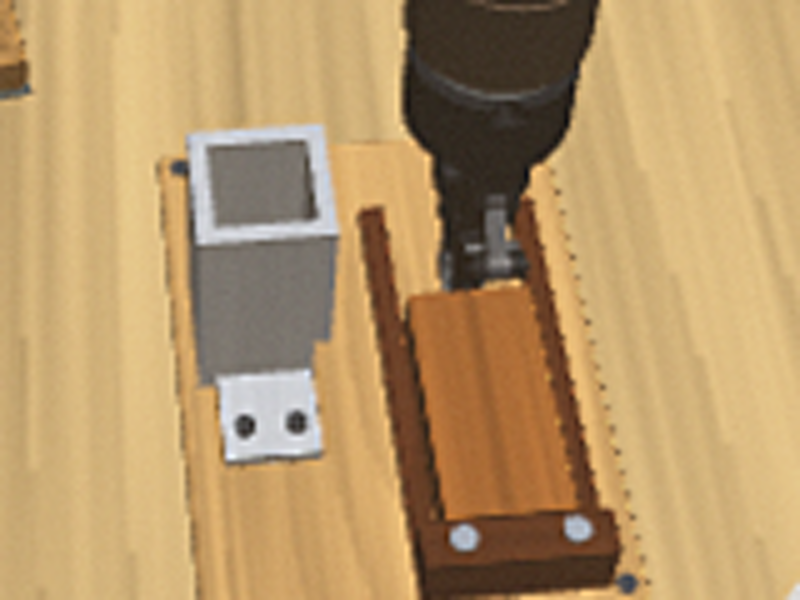

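>>> play_rows --moves '[[[0,-0.012,0],0,1],[[0,-0.018,0],0,1],[[0,-0.024,0],0,1],[[0,-0.024,0],0,1]]'

```text
clock: 6.6
position: [596.2, -62.7, 205.9]
ee_rot: [1.0, 0.019, -0.0, -0.001]
contact_force: [-0.7, 11.5, 0.5]
gripper_width: 0.0
```

>>> play_rows --moves '[[[0,-0.01,0],0,1],[[0,-0.012,0],0,1],[[0,-0.012,0],0,1]]'

```text
clock: 6.98
position: [596.2, -63.5, 205.9]
ee_rot: [1.0, 0.019, 0.0, -0.003]
contact_force: [-2.1, 14.5, 2.0]
gripper_width: 0.3
```

>>> play_rows --moves '[[[0,0.06,0],0,1],[[0,0.15,0.1],0,1],[[0,0.25,0.3],0,1],[[0,0.25,0.5],0,1],[[0,0.25,0.66],0,1],[[0,0.25,0.66],0,1]]'

```text
clock: 7.72
position: [596.6, 11.9, 409.3]
ee_rot: [1.0, 0.019, 0.005, -0.004]
contact_force: [-0.6, -1.4, 0.0]
gripper_width: -0.2
```

Run:
```python
from bench import arm
from h import *
s=arm.read_state(); print(s['clock'],s['position'],s['contact_force'])
p=arm.get_image('wrist'); crop(p,(418,225),266,200,3,'pics/g_wrist.png')
import pickle; pickle.dump(p,open('Pg.pkl','wb'))
```

```text
7.725 [596.61818474  11.89995773 409.34614554] [-0.59368837 -1.4181049   0.02105558]
pics/g_wrist.png origin 285 125 scale 3
```

View pics/g_wrist.png

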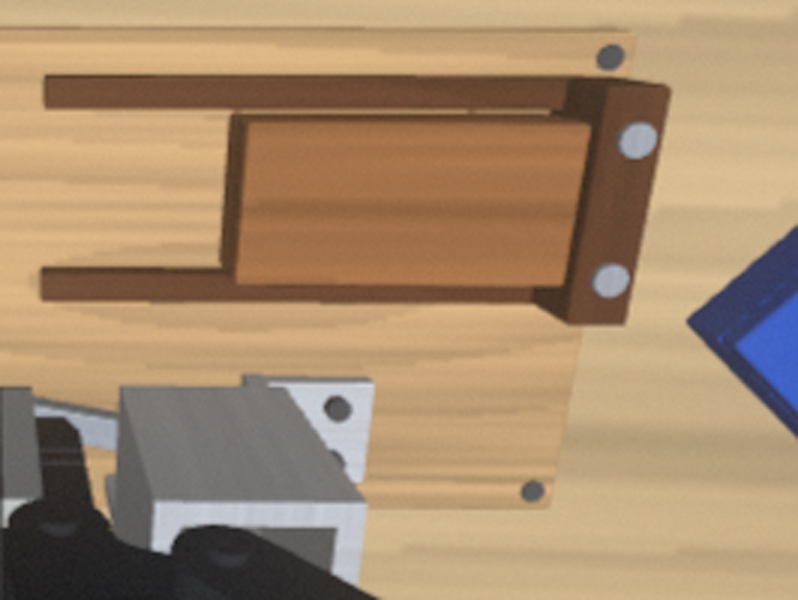

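>>> play_rows --moves '[[[-0.1,0.2,0],-0.2,0],[[-0.4,0.84,0],-1,-1],[[-0.4,0.84,0],-1,-1],[[-0.4,0.84,0],-1,-1],[[-0.4,0.84,0],-1,-1],[[-0.4,0.84,0],-1,-1],[[-0.4,0.84,0],-1,-1],[[-0.4,0.84,0],-1,-1]]'

```text
clock: 8.78
position: [476.3, 262.9, 405.4]
ee_rot: [0.97, -0.241, 0.003, -0.002]
contact_force: [0.6, -0.2, 0.3]
gripper_width: 85.3
```

Run:
```python
from bench import arm
from h import *
s=arm.read_state(); print(s['clock'],s['position'],s['ee_rot'],s['gripper_width'])
for n in ['wrist','top']:
  p=arm.get_image(n); cv2.imwrite(f'pics/h_{n}.png',p['pixels'][:,:,::-1])
  import pickle; pickle.dump(p,open(f'Ph{n}.pkl','wb'))
  print(arm.look_for('key_grip',p))
```

```text
8.775 [476.32382554 262.89851429 405.44217724] [ 0.97047097 -0.24119085  0.00283406 -0.00224294] 85.33944057911832
[{'centre': [479.0, 259.3, 159.9], 'conf': 0.59}]
[{'centre': [462.0, 264.9, 159.6], 'conf': 0.81}]
```

View pics/h_wrist.png

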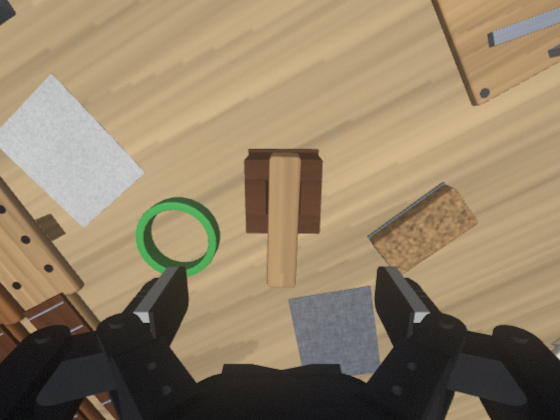

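Run:
```python
from h import *
import pickle
p=pickle.load(open('Phwrist.pkl','rb'))
crop(p,(285,220),100,150,5,'pics/h_crop.png')
```

```text
pics/h_crop.png origin 235 145 scale 5
```

View pics/h_crop.png

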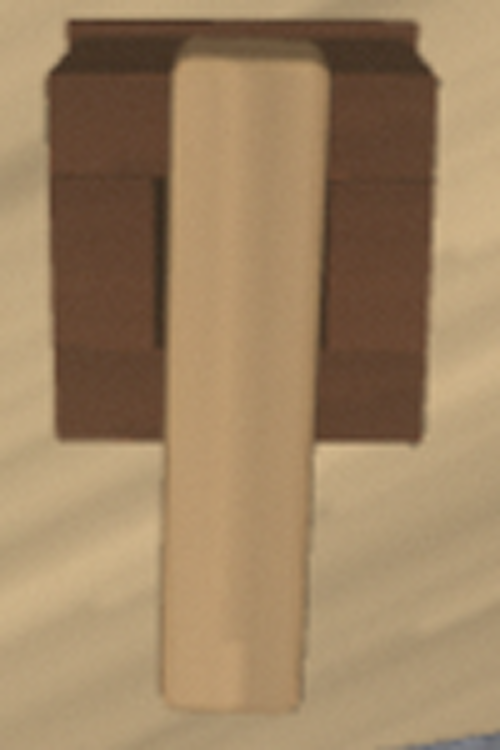

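Run:
```python
from h import *
import pickle
p=pickle.load(open('Phwrist.pkl','rb'))
c=np.array([ray(p,np.array(u)/5-.5+[235,145],157) for u in [(177,55),(325,55),(300,710),(164,706)]])
print(c.round(1),c.mean(0)); a=(c[0]+c[1]-c[2]-c[3])/2; print(np.linalg.norm(a),np.degrees(np.arctan2(a[1],a[0])))
```

```text
[[524.3 248.6 157. ]
 [514.9 230.8 157. ]
 [427.8 279.4 157. ]
 [438.1 297.6 157. ]] [476.28579396 264.10929118 157.        ]
99.44904414067231 -29.373266638709207
```

>>> play_rows --moves '[[[0,0.004,-0.12],-0.05,-1],[[0,0.004,-0.26],-0.05,-1],[[0,0.004,-0.35],-0.05,-1],[[0,0.004,-0.35],-0.05,-1],[[0,0.004,-0.35],-0.05,1],[[0,0.004,-0.35],-0.05,1],[[0,0.004,-0.35],-0.05,1],[[0,0.004,-0.35],-0.05,1],[[0,0.004,-0.35],-0.05,1],[[0,0.004,-0.35],-0.05,1],[[0,0.004,-0.35],-0.05,1]]'

```text
clock: 10.35
position: [476.4, 264.1, 301.9]
ee_rot: [0.967, -0.254, 0.003, -0.003]
contact_force: [-0.9, -1.4, 5.9]
gripper_width: 20.9
```

>>> play_rows --moves '[[[0,0,0.05],0,1],[[0,0,0.15],0,1],[[0,0,0.3],0,1],[[0,0,0.45],0,1],[[0,0,0.58],0,1],[[0,0,0.58],0,1]]'

```text
clock: 11.1
position: [476.4, 264.1, 479.8]
ee_rot: [0.967, -0.254, 0.006, -0.006]
contact_force: [-0.8, 0.0, -3.3]
gripper_width: 21.3
```

Run:
```python
from bench import arm
from h import *
import pickle
s=arm.read_state(); print(s['clock'],s['position'],s['ee_rot'],s['contact_force'],s['gripper_width'])
for n in ['wrist','side']:
  p=arm.get_image(n); cv2.imwrite(f'pics/i_{n}.png',p['pixels'][:,:,::-1])
  pickle.dump(p,open(f'Pi{n}.pkl','wb'))
```

```text
11.1 [476.43846326 264.13444117 479.75909338] [ 0.96729043 -0.25353224  0.00567405 -0.00619883] [-0.78446418  0.04395574 -3.32459067] 21.27534107629073
```

View pics/i_wrist.png

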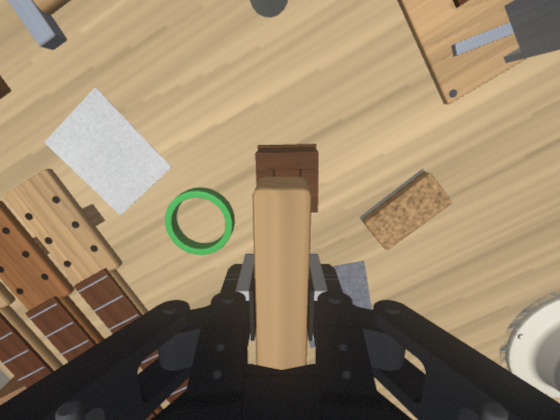

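View pics/i_side.png

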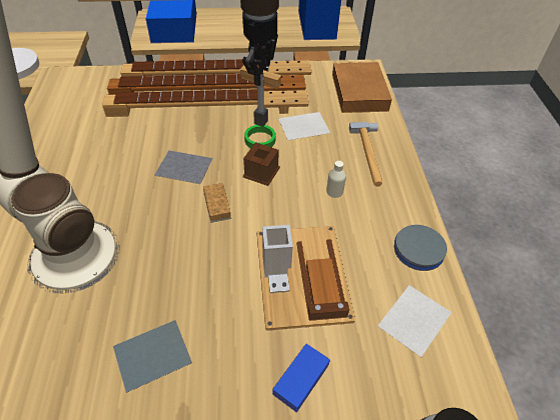

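Run:
```python
from h import *
import pickle
p=pickle.load(open('Pd.pkl','rb'))
crop(p,(330,257),70,45,10,'pics/d_f.png')
for a,b in [((62,376),(213,406)),((57,409),(213,438))]:
    A,B=[ray(p,np.array(u)/3-.5+[285,125],38) for u in (a,b)]
    d=A-B; print(A,B,np.degrees(np.arctan2(d[1],d[0])))
A=ray(p,np.array([(1.5+283)/1,0]),1)
```

```text
pics/d_f.png origin 295 234 scale 10
[520.71487562  19.0906426   38.        ] [510.40879166 -39.64050169  38.        ] 80.04712608825548
[506.89657091  20.19167191  38.        ] [496.83788288 -41.07373684  38.        ] 80.67623693972077
```

View pics/d_f.png

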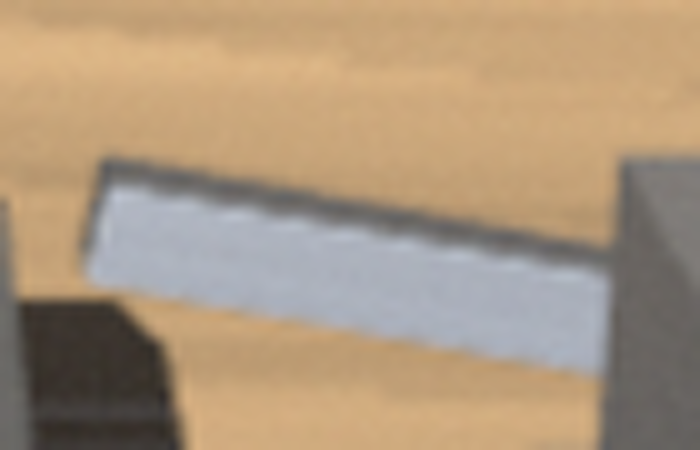

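>>> play_rows --moves '[[[0.01,-0.15,0],0.2,1],[[0.05,-0.9,0],0.65,1],[[0.05,-0.9,0],0.65,1],[[0.05,-0.9,0],0.65,1],[[0.05,-0.9,0],0.65,1],[[0.05,-0.9,0],0.65,1],[[0.05,-0.9,0],0.65,1]]'

```text
clock: 12.08
position: [490.7, -6.1, 473.4]
ee_rot: [0.996, -0.087, 0.001, -0.003]
contact_force: [-0.3, 1.1, -2.3]
gripper_width: 21.8
```

>>> play_rows --moves '[[[0.023,-0.1,0],0.01,1],[[0.023,-0.21,0],0.01,1],[[0.023,-0.21,0],0.01,1],[[0.023,-0.21,0],0.01,1]]'

```text
clock: 12.58
position: [497.8, -68.0, 472.9]
ee_rot: [0.997, -0.083, 0.0, -0.003]
contact_force: [-0.4, 0.3, -2.7]
gripper_width: 21.3
```

Run:
```python
from bench import arm
from h import *
import pickle
s=arm.read_state(); print(s['clock'],s['position'],s['ee_rot'],s['joints'],s['contact_force'],s['gripper_width'])
r=R.from_quat(s['ee_rot']).as_matrix(); print('foot pred',s['position']+r[:,2]*(155+137),r[:,2])
for n in ['top','side']:
  p=arm.get_image(n); 
  pickle.dump(p,open(f'Pj{n}.pkl','wb'))
  crop(p,(278,210) if n=='side' else (315,205),80,110,6,f'pics/j_{n}.png')
```

```text
12.575 [497.76273516 -68.02626939 472.86492067] [ 9.96509677e-01 -8.34336805e-02  6.49227057e-05 -2.69822287e-03] [ 0.18652799  0.1296463  -0.16569083 -0.00540259 -1.27389842  1.21878268] [-0.44717702  0.26439867 -2.73690175] 21.325544809138304
foot pred [497.93198932 -66.45917053 180.86917489] [ 5.79637538e-04  5.36677691e-03 -9.99985431e-01]
pics/j_top.png origin 275 150 scale 6
pics/j_side.png origin 238 155 scale 6
```

View pics/j_side.png

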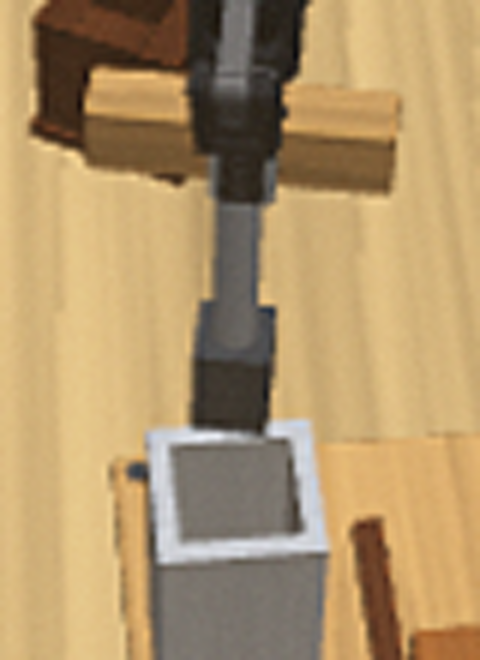

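View pics/j_top.png

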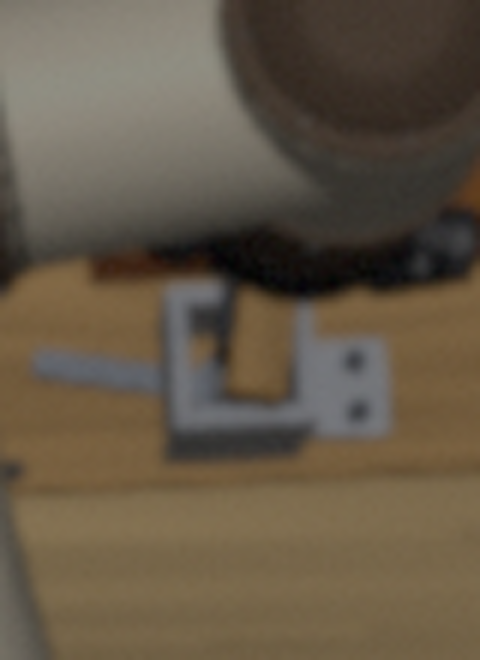

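Run:
```python
from h import *
import pickle
p=pickle.load(open('Pjside.pkl','rb'))
def box(c,h,yaw):
    a=np.radians(yaw); r=np.array([[np.cos(a),-np.sin(a)],[np.sin(a),np.cos(a)]])
    q=np.array([(-h,-h),(h,-h),(h,h),(-h,h)])@r.T
    return np.c_[q+np.array(c[:2]),np.full(4,c[2])]
f=lambda X:((proj(p,X)+.5-[238,155])*6).round(0).tolist()
print('foot',f(box((497.9,-66.5,181),13.5,-9.6)))
print('sockettop',f(box((497.9,-67,181+45),13.5,-9.6)))
print('mouth outer',f(box((497.5,-69.3,130),31,2)))
print('inner',f(box((497.5,-69.3,130),23,2)))
crop(p,(278,215),50,40,14,'pics/j_s2.png')
```

```text
foot [[197.0, 421.0], [273.0, 428.0], [280.0, 369.0], [205.0, 363.0]]
sockettop [[198.0, 339.0], [276.0, 346.0], [283.0, 288.0], [206.0, 281.0]]
mouth outer [[159.0, 562.0], [329.0, 550.0], [309.0, 417.0], [146.0, 429.0]]
inner [[179.0, 542.0], [305.0, 534.0], [290.0, 435.0], [169.0, 444.0]]
pics/j_s2.png origin 253 195 scale 14
```

View pics/j_s2.png

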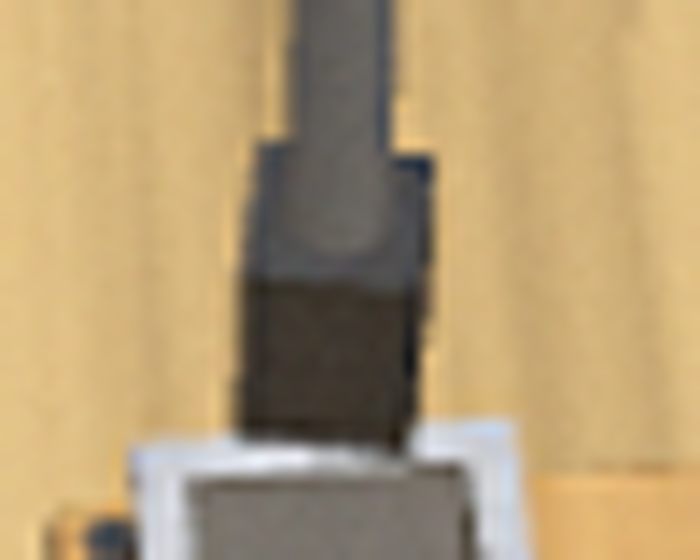

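Run:
```python
from h import *
import pickle
from scipy.optimize import least_squares
p=pickle.load(open('Pjside.pkl','rb'))
crop(p,(278,178),60,40,13,'pics/j_s3.png')
# key model fit: key_grip pos c, yaw, tilt
tcp=np.array([497.8,-68,472.9])
X=np.array([(-50,-11,-14),(50,-11,-14),(-50,-11,14),(50,-11,14),(-13.5,-13.5,-137),(13.5,-13.5,-137)],float)
f=lambda c,rv:((proj(p,X@R.from_euler('xyz',rv,degrees=True).as_matrix().T+c)-[248,158]+.5)*13).round()
print(f(np.array([497.8,-67.2,472.9-155]),(0.3,0,-9.6)))
```

```text
pics/j_s3.png origin 248 158 scale 13
[[ 59. 324.]
 [729. 381.]
 [ 54. 191.]
 [741. 248.]
 [297. 873.]
 [461. 888.]]
```

View pics/j_s3.png

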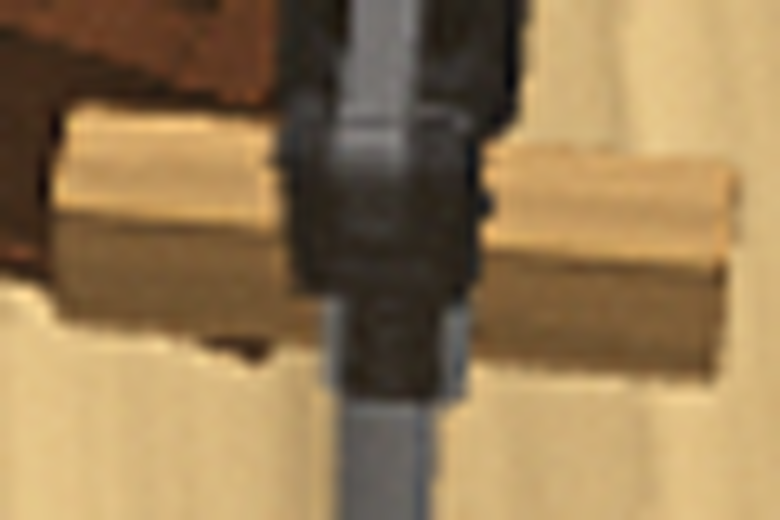

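>>> play_rows --moves '[[[0.007,-0.009,0],0,1],[[0.007,-0.009,-0.05],0,1],[[0.007,-0.009,-0.13],0,1],[[0.007,-0.009,-0.22],0,1],[[0.007,-0.009,-0.31],0,1],[[0.007,-0.009,-0.345],0,1],[[0.007,-0.009,-0.345],0,1]]'

```text
clock: 13.55
position: [499.8, -70.6, 369.0]
ee_rot: [0.997, -0.083, -0.001, -0.002]
contact_force: [0.6, 1.0, -2.8]
gripper_width: 21.1
```

Run:
```python
from bench import arm
from h import *
import pickle
s=arm.read_state(); print(s['clock'],s['position'],s['ee_rot'],s['contact_force'],s['wrist_torque'],s['gripper_width'])
p=arm.get_image('side'); pickle.dump(p,open(f'Pk.pkl','wb'))
crop(p,(285,235),80,80,8,f'pics/k_side.png')
```

```text
13.55 [499.83315117 -70.62475582 368.96118959] [ 9.96537822e-01 -8.31056310e-02 -5.13994220e-04 -2.35764663e-03] [ 0.57018481  1.01785395 -2.76261825] [ 0.00972703 -0.02416008 -0.04812899] 21.117760708588
pics/k_side.png origin 245 195 scale 8
```

View pics/k_side.png

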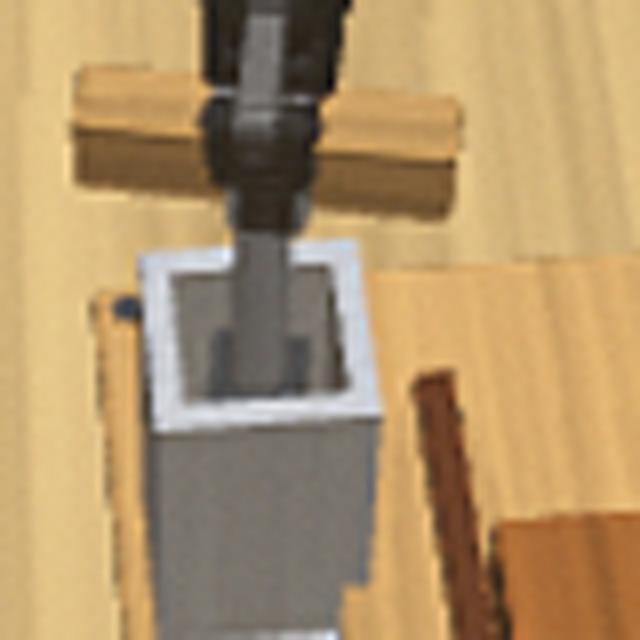

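>>> play_rows --moves '[[[0,0,-0.02],0,1],[[0,0,-0.03],0,1],[[0,0,-0.04],0,1],[[0,0,-0.05],0,1],[[0,0,-0.05],0,1]]'

```text
clock: 14.22
position: [500.1, -70.6, 354.8]
ee_rot: [0.997, -0.083, 0.0, -0.003]
contact_force: [0.1, -0.3, -3.1]
gripper_width: 21.5
```

>>> play_rows --moves '[[[0,0,-0.01],0,1],[[0,0,-0.02],0,1],[[0,0,-0.03],0,1],[[0,0,-0.03],0,1]]'

```text
clock: 14.72
position: [500.1, -70.5, 345.4]
ee_rot: [0.997, -0.083, 0.0, -0.003]
contact_force: [0.0, -0.3, -2.7]
gripper_width: 21.2
```

>>> play_rows --moves '[[[0,0,-0.015],0,1],[[0,0,-0.025],0,1],[[0,0,-0.035],0,1],[[0,0,-0.035],0,1]]'

```text
clock: 15.22
position: [500.0, -70.5, 334.5]
ee_rot: [0.997, -0.083, -0.0, -0.003]
contact_force: [-0.3, 0.7, -3.1]
gripper_width: 20.8
```

>>> play_rows --moves '[[[0,0,-0.002],-0.25,1],[[0,0,-0.002],-0.5,1],[[0,0,-0.002],-0.75,1],[[0,0,-0.002],-1,1],[[0,0,-0.002],-1,1]]'

```text
clock: 15.85
position: [499.8, -70.5, 334.0]
ee_rot: [0.941, -0.337, 0.0, -0.002]
contact_force: [-1.0, 0.6, -2.5]
gripper_width: 21.1
```

Run:
```python
from bench import arm
from h import *
import pickle
s=arm.read_state(); print(s['clock'],s['position'],s['ee_rot'],s['contact_force'],s['wrist_torque'],s['gripper_width'])
p=arm.get_image('side'); crop(p,(285,235),80,80,8,f'pics/l_side.png')
p=arm.get_image('top'); crop(p,(310,190),100,80,7,f'pics/l_top.png')
```

```text
15.85 [499.84177503 -70.54846098 334.04813583] [ 9.41327986e-01 -3.37485258e-01  2.17746078e-04 -2.29685004e-03] [-0.97518142  0.60348831 -2.50226955] [0.0813307  0.36625801 0.01777431] 21.107090841939907
pics/l_side.png origin 245 195 scale 8
pics/l_top.png origin 260 150 scale 7
```

View pics/l_side.png

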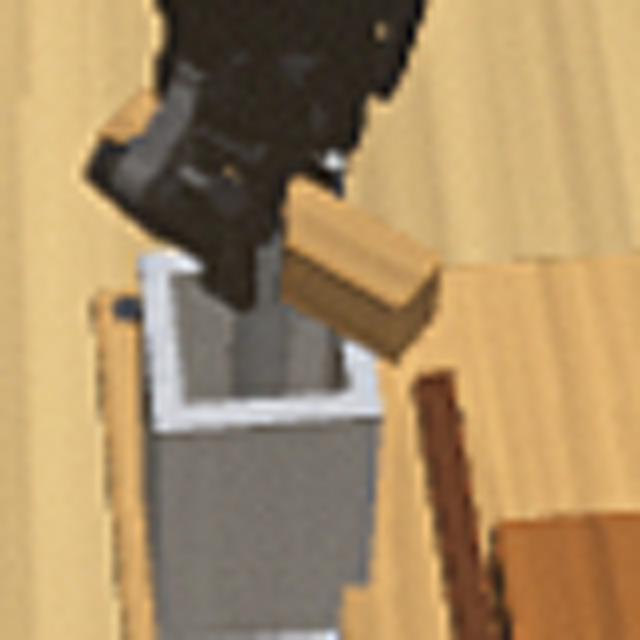

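View pics/l_top.png

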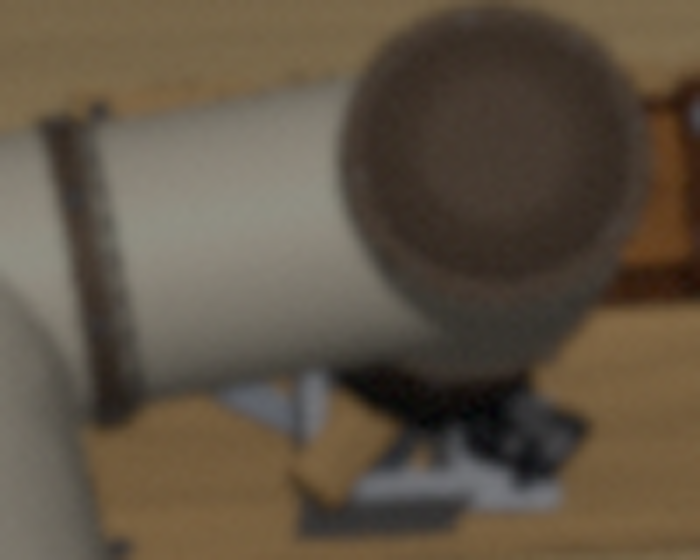

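>>> play_rows --moves '[[[0,0,0],-0.25,1],[[0,0,0],-0.5,1],[[0,0,0],-0.75,1],[[0,0,0],-1,1],[[0,0,0],-1,1]]'

```text
clock: 16.58
position: [499.4, -70.9, 334.0]
ee_rot: [0.823, -0.568, 0.0, -0.001]
contact_force: [-1.9, -1.6, -0.2]
gripper_width: 21.0
```

>>> play_rows --moves '[[[0,0,0],-0.25,1],[[0,0,0],-0.5,1],[[0,0,0],-0.65,1],[[0,0,0],-0.65,1]]'

```text
clock: 17.08
position: [499.1, -71.2, 334.1]
ee_rot: [0.716, -0.698, 0.0, -0.0]
contact_force: [-2.5, -2.4, -0.7]
gripper_width: 21.0
```

Run:
```python
from bench import arm
from h import *
s=arm.read_state(); print(s['clock'],s['position'],s['ee_rot'],s['joints'],s['contact_force'],s['wrist_torque'],s['gripper_width'])
print(np.degrees(2*np.arctan2(s['ee_rot'][1],s['ee_rot'][0])))
p=arm.get_image('side'); crop(p,(300,250),100,90,7,f'pics/m_side.png')
```

```text
17.075 [499.06490839 -71.18059854 334.06460376] [ 7.15751211e-01 -6.98355256e-01  1.35233813e-04 -3.48686921e-04] [ 1.80835049e-01  2.47283733e-01 -3.86892432e-01 -2.27040862e-04
 -9.35894869e-01 -1.56098241e-01] [-2.48535526 -2.35700823 -0.65836116] [-0.70240373  0.99687249  0.05437643] 21.03878766460744
-88.59039678877629
pics/m_side.png origin 250 205 scale 7
```

View pics/m_side.png

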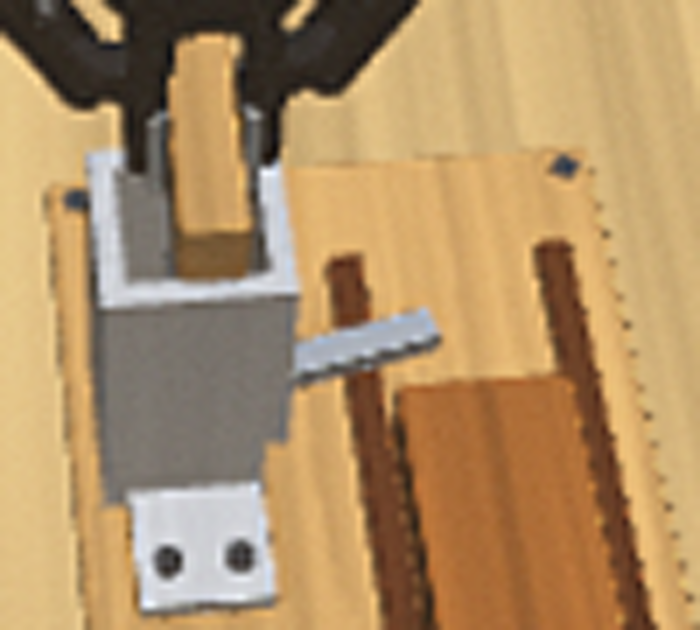

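>>> play_rows --moves '[[[0,0,0],-0.12,1],[[0,0,0],-0.24,1],[[0,0,0],-0.32,1],[[0,0,0],-0.32,1]]'

```text
clock: 17.62
position: [498.9, -71.3, 334.1]
ee_rot: [-0.656, 0.755, -0.0, -0.0]
contact_force: [-2.2, -1.5, 0.1]
gripper_width: 21.5
```

```bash
cat > st.py <<'E'
from bench import arm
from h import *
import sys
s=arm.read_state(); print(s['clock'],s['position'],s['contact_force'],s['wrist_torque'],s['joint_efforts'][5])
print(np.degrees(2*np.arctan2(s['ee_rot'][1],s['ee_rot'][0])))
p=arm.get_image('side'); crop(p,(300,250),100,90,7,f'pics/{sys.argv[1]}.png')
E
python3 st.py n_side
```

```text
17.625 [498.87907063 -71.28048437 334.07053128] [-2.2331875  -1.54096605  0.0922189 ] [-0.74784551  1.06433682  0.05891196] -0.1215191138908267
261.9400600675698
pics/n_side.png origin 250 205 scale 7
```

View pics/n_side.png

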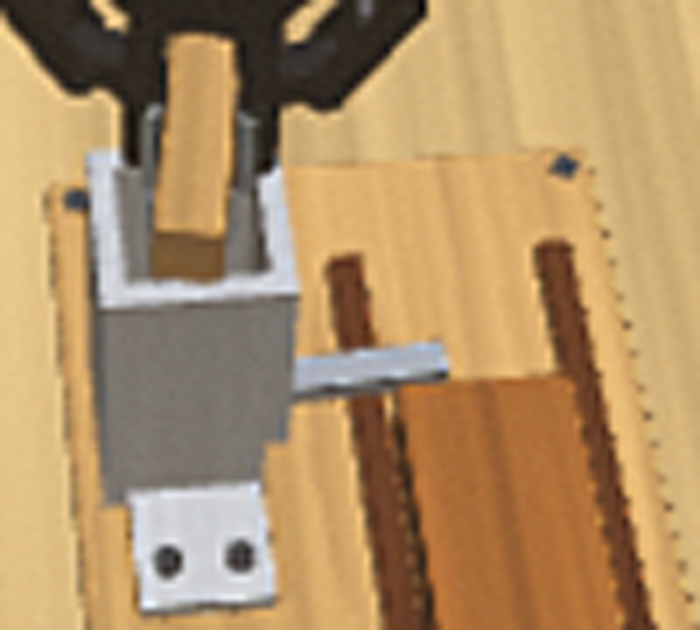

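>>> play_rows --moves '[[[0,0,0],-0.07,1],[[0,0,0],-0.13,1],[[0,0,0],-0.13,1]]'

```text
clock: 18.05
position: [498.8, -71.3, 334.0]
ee_rot: [-0.63, 0.777, 0.0, -0.0]
contact_force: [-3.6, -1.9, -0.2]
gripper_width: 21.3
```

```bash
python3 st.py o_side
```

```text
18.05 [498.80305245 -71.32412264 334.04480785] [-3.56468108 -1.8519511  -0.22844429] [-0.79673021  1.03251293  0.14626277] -0.19351496826857328
258.0318802137511
pics/o_side.png origin 250 205 scale 7
```

View pics/o_side.png

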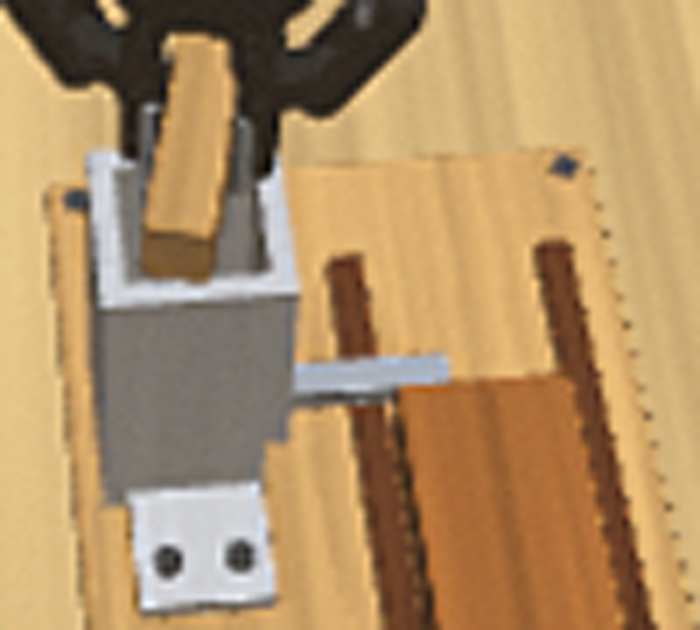

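>>> play_rows --moves '[[[0,0,0],-0.05,1],[[0,0,0],-0.1,1],[[0,0,0],-0.1,1]]'

```text
clock: 18.48
position: [498.8, -71.3, 334.0]
ee_rot: [-0.609, 0.793, 0.0, -0.0]
contact_force: [-2.5, -2.3, -0.0]
gripper_width: 21.0
```

```bash
python3 st.py p_side
```

```text
18.475 [498.75216098 -71.32469649 334.04193488] [-2.53474323 -2.25297346 -0.00546683] [-0.9896001   1.20687989  0.5329094 ] -0.6216961517930031
255.0716109913741
pics/p_side.png origin 250 205 scale 7
```

View pics/p_side.png

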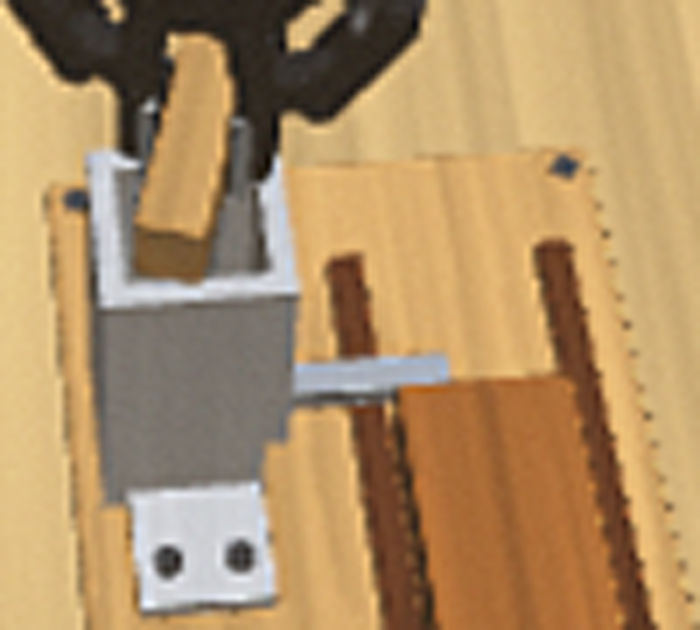

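>>> play_rows --moves '[[[0,0,0],0.07,1],[[0,0,0],0.13,1],[[0,0,0],0.13,1],[[0,0,0],0.13,-1],[[0,0,0],0.13,-1],[[0,0,0],0.13,-1],[[0,0,0],0.13,-1],[[0,0,0],0.13,-1],[[0,0,0],0.13,-1]]'

```text
clock: 19.65
position: [498.8, -71.3, 334.1]
ee_rot: [-0.636, 0.772, 0.0, -0.0]
contact_force: [-0.2, -1.2, 0.5]
gripper_width: 85.4
```

```bash
python3 st.py q_side
```

```text
19.65 [498.76200581 -71.33008664 334.0525494 ] [-0.20681701 -1.17306348  0.53439952] [ 0.00034303  0.00582992 -0.02713151] -9.788663192011882e-05
258.9716332069666
pics/q_side.png origin 250 205 scale 7
```

View pics/q_side.png

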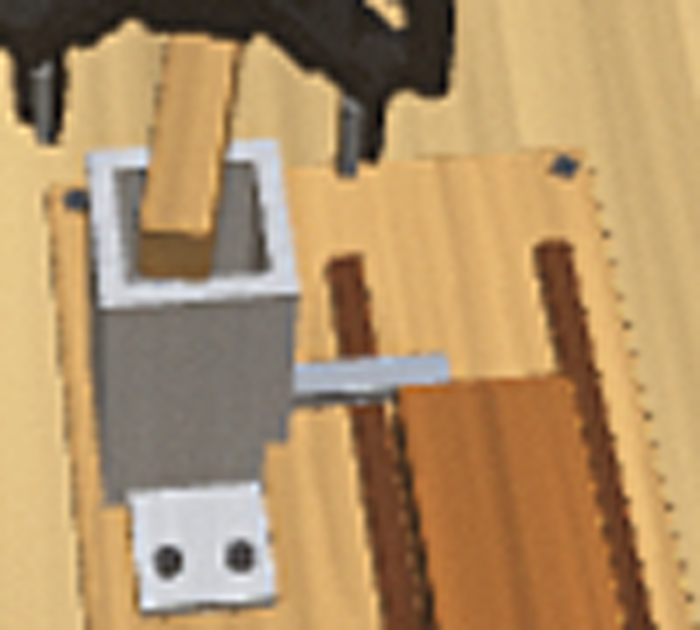

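Released, with the finger still square across. Retract straight up and look again.

>>> play_rows --moves '[[[0,0,0.05],0,-1],[[0,0,0.15],0,-1],[[0,0,0.3],0,-1],[[0,0.2,0.4],0,-1],[[-0.1,0.5,0.4],0,-1],[[-0.2,0.7,0.4],0,-1],[[-0.2,0.7,0.4],0,-1],[[-0.2,0.7,0.4],0,-1]]'

```text
clock: 20.7
position: [437.8, 140.5, 455.5]
ee_rot: [-0.638, 0.77, -0.0, 0.001]
contact_force: [1.2, -1.4, 0.1]
gripper_width: 85.4
```

```bash
python3 st.py r_side
python3 - <<'E'
from bench import arm
from h import *
p=arm.get_image('top'); crop(p,(315,197),130,95,6,'pics/r_top.png'); cv2.imwrite('pics/r_topfull.png',p['pixels'][:,:,::-1])
E
```

```text
20.7 [437.78212487 140.46745243 455.46625699] [ 1.2082723  -1.44523887  0.08289038] [ 0.04353972  0.02266695 -0.0270392 ] -0.12300053145736456
259.24223807565113
pics/r_side.png origin 250 205 scale 7
pics/r_top.png origin 250 149 scale 6
```

View pics/r_side.png

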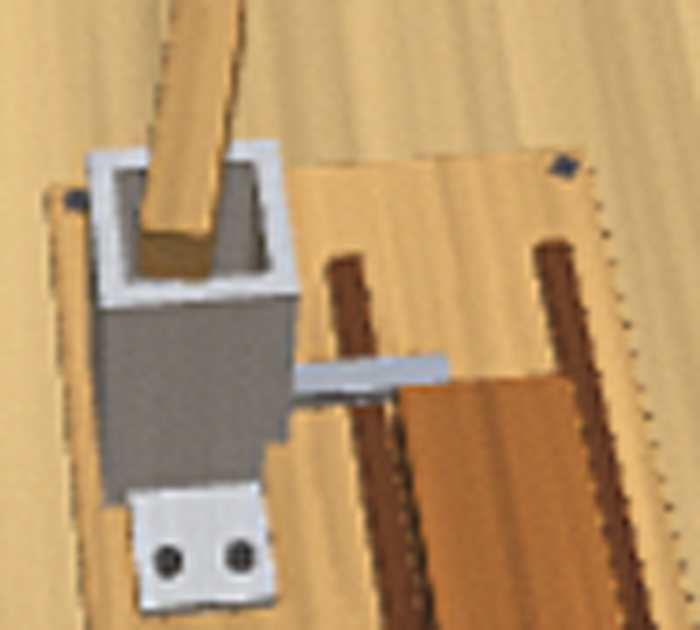

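View pics/r_top.png

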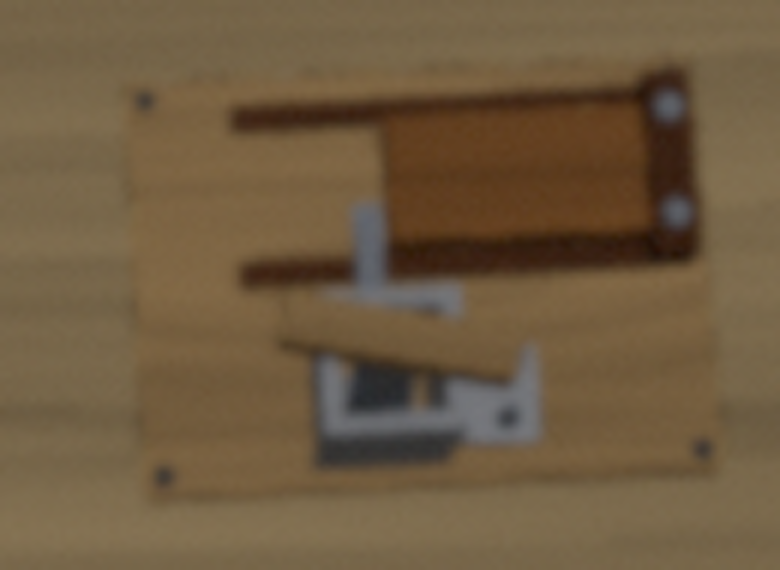

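View pics/r_topfull.png

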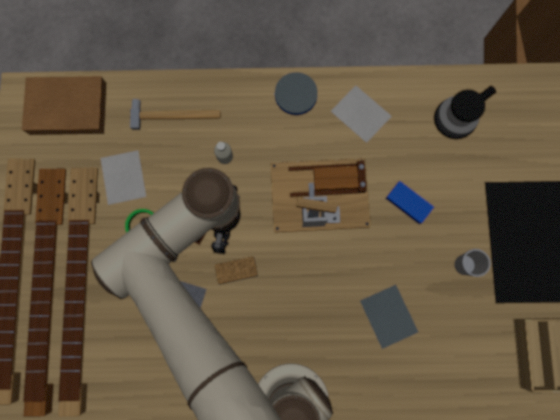

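>>> play_rows --moves '[[[0,0,0],0,-1],[[0,0,0],0,-1]]'

```text
clock: 21.05
position: [439.0, 137.9, 455.1]
ee_rot: [-0.636, 0.772, -0.0, 0.0]
contact_force: [-0.1, -0.2, 0.4]
gripper_width: 85.2
```

```bash
python3 -c "
from bench import arm
print(arm.job_done())"
```

```text
the job is handed in; nothing more can be done
None
```

I pushed the heel home, fitted the T-key onto the stem, and turned the keeper clockwise with the key to its hard stop. The job was handed in at about 21 s, within the 58 s limit.

- **Heel:** I pushed it with the shut gripper until the force rose to 14.5 N against the end stop. In the later wrist picture and the last top picture it sits flush against the stop.
- **Keeper:** At the end of the turn, 3° more on the key raised the wrist moment from about 0.2 to 0.6 N m, and the finger did not move. I eased the key back about 4° within its play before letting go. The last side and top pictures show the finger square across, just behind the heel.
- **Key:** It went down the shaft without measurable contact and was left standing on the stem. From the wrist height its foot was about 40 mm above the bench, which is the shoulder. The gripper was open and well clear at hand-in.
- **Other things:** The arm did not touch the glue bottle, the tape or the cork block. In the last top picture the bottle and block are where they started; the arm partly hides the tape, though it looks unmoved.

Two readings did not quite agree. The side camera put the key's foot about 2 mm off where the arm pose put it, so I shifted the key by 2–3 mm before lowering it. The jig's fit was good to about 2 mm.

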